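# Close the cheese cutter: free its pawl and push the arm down

## Task

The arm of the counter cheese cutter is propped up on its ratchet. Press the red tab of the pawl down until the pawl is free of the teeth, then push the arm down by its black handle until it lies fully home on its rest, leave both like that and take the hand away. Work by touch only: do not lift the arm or carry anything, and leave the half wheel, the wedge, the jar and the knife where they are.

Things in the scene. Friction and masses are not known exactly. Their poses are not given: they have to be found in the camera images.
- cutter: Counter cheese cutter, fixed. Marble slab 220 (x) x 355 (y) x 22 mm (z), underside on the table. The origin lies on the table straight below the arm's hinge; the slab reaches from 130 mm behind it (-y) to 225 mm ahead (+y). x lies across the cutter, along the hinge and the handle bar; the arm runs along +y, the pawl's red tab stands at -y. Two pairs of grey cheeks carry hinge and pawl. A grey rest block with a rubber top stands at y = 205 mm under the arm.
- main_hinge (a point): Point on the arm's hinge axis, fixed, 90 mm above the table, in the middle of the cutter's width. The axis is level, along the cutter's x.
- grip_center (a point): Centre of the black handle, a level round bar 28 mm in diameter and 120 mm long, crosswise (along the cutter's x) at the arm's end, 240 mm from the hinge axis. It moves with the arm: about 280 mm above the table when raised, 90 mm when home. Pushing it takes under 10 N once the pawl is free. The arm is a 14 mm wide, 16 mm high bar with a steel blade below it and a toothed steel wheel of 55 mm radius round the hinge.
- cutter_arm (a joint): Arm angle in rad, growing as the arm goes down: 0 = about 54 degrees above level (it starts between 0 and 0.1), 0.95 = level, fully home on its rest, a hard stop. The stiff hinge holds the arm wherever it is left; it neither falls nor springs back. With the pawl engaged the teeth (0.3 rad apart) stop it from going down.
- tab_top (a point): Centre of the top face of the pawl's red tab, a 36 x 36 mm plate 8 mm thick, level when the pawl is engaged. It stands about 112 mm from the hinge on the side away from the arm (-y) and 159 mm above the table. The pawl's brass body turns on a level pivot (along the cutter's x) 62 mm from the tab's centre towards the arm and 23 mm lower; pressing the tab down lifts the nose out of the teeth.
- pawl (a joint): Pawl angle in rad: 0 = engaged in the teeth (start), growing as the tab is pressed; clear of the teeth from about 0.25; 0.40 = tab fully down on a hard stop, its centre about 26 mm lower and 4 mm further from the hinge. Pressing takes about 3 N; it has no spring and stays where it is left.
- half_wheel_center (a point): Middle of a loose half wheel of cheese with brown rind, radius 85 mm, 58 mm high, on the table beyond the cutter. Bystander.
- wedge_center (a point): Middle of a loose yellow cheese wedge, 88 mm long, 52 mm wide, 40 mm high, on the slab beside the blade. Bystander.
- jar_center (a point): Middle of a loose amber jar with a steel cap, 60 mm across, 85 mm high, on the table on the robot's side. Bystander.
- knife_center (a point): Middle of a loose cheese knife, 250 mm long, 18 mm high, black handle and steel blade, on the table on the robot's side. Bystander.

How it is judged:
On the way, in this order (a step that is already met when the one before it is completed fails the run):
1. the pawl is pressed free while the arm is still up (value of joint pawl above 0.25 rad and value of joint cutter_arm below 0.25 rad), for 0.1 s.
2. the arm is pushed down past its teeth onto its rest (value of joint cutter_arm above 0.9 rad), for 0.2 s.
At the end, for the whole second after the job is handed in: The arm is down on its rest (joint above 0.90 of 0.95 rad) and still, the pawl is still free (above 0.22 rad), and half wheel, wedge, jar and knife lie within 20 mm of where they were (value of joint cutter_arm above 0.9 rad and value of joint pawl above 0.22 rad and velocity of joint cutter_arm between -0.05 and 0.05 rad/s and distance of each of half_wheel_center, wedge_center, jar_center, knife_center from where it was at the start of the episode below 0.02 m); the robot touches nothing.
It fails at once if the arm is lifted above its raised start (value of joint cutter_arm below -0.1 rad).
It fails at once if the half wheel is pushed away or lifted (distance of half_wheel_center from where it was at the start of the episode above 0.03 m).
It fails at once if the wedge is pushed away or lifted (distance of wedge_center from where it was at the start of the episode above 0.03 m).
It fails at once if the jar is pushed away or lifted (distance of jar_center from where it was at the start of the episode above 0.03 m).
It fails at once if the knife is pushed away or lifted (distance of knife_center from where it was at the start of the episode above 0.03 m).
It also fails if it takes over 48 s, if anything falls off the work surface, if the arm or the gripper's body presses on something with over 40 N, if the wrist force passes 120 N, or if a joint passes its speed limit or range.

## Robot

A 6-joint arm with a two-finger parallel gripper is mounted at the origin on the work surface. World frame = base frame: x ahead of the robot, y to its left, z up, the work surface at z = 0. Lengths are in m, angles in rad, forces in N, time in s.
With the tool pointing down it reaches from about 0.35 to 0.925 m from the base axis. Payload 6.4 kg.
Tool frame: the origin (TCP) lies at the very end of the fingers, on their centre line; the grasp point (between the pads) lies robot.grip_depth behind it (robot.grip_depth is the distance from the TCP to the grasp point, in m); z points along the fingers, y is the direction in which the jaws open and shut (so a half turn about z gives the same grasp; the last joint's range is limited). The gripper opens to 85 mm and grips with 20 to 120 N. Pads are 22 mm wide; open, the fingers measure 114 mm over their backs; the gripper's body (76 mm by 85 mm) begins 54 mm behind the grasp point. The pads swing forward as they close: fully open they stand 13 mm farther back than shut.
Start: joints at [-1.361, 0.245, 1.558, -0, 1.339, -0.174], TCP at [0.243, -0.603, 0.231] pointing down, gripper open.
Joint ranges: [-3.13, 3.13], [-1.02, 2.26], [0.13, 2.54], [-0.95, 4.09], [0.21, 2.88], [-2.74, 2.74]. Speed limits (rad/s): [2.57, 2.57, 3.14, 3.14, 3.14, 3.14].

## Interface

Orientations are given as a 3x3 rotation matrix whose columns are the frame's x, y, z axes.
In Python, from plant import robot gives the robot as it stands.
- The arm moves only by the tool apply_moves, never from a script. Its argument "deltas" is a list of rows, each a list of 2 entries, a list of its own where there are three numbers: the shift along the world's x, y, z in m, then the turn, a rotation vector about the world's x, y, z in degrees. In form: [[[tx, ty, tz], [rx, ry, rz]], ...]. A call has 1 to 12 rows; each row shifts and turns the pose as measured when the row begins; what a row does not reach is not made up. A row lasts 1/8 s, in which the tool goes at most 62.5 mm and 10.7 degrees, less where a joint would pass 70% of its speed; a pose out of reach is approached as far as the arm can. A call with a gripper value outside its range is refused whole. "grip" is the closure, from 0 (fully open) to 1 (shut), set as the call begins (left out, the last holds). The fingers move at their own pace and stop on an object; "grip_force" is the grip in N (left out, the last holds). Time passes only in rows, so rows that do not move let the fingers close. It gives the time, the measured TCP pose, the force and the opening at its end, in the units of the state.
- robot.observe(): the state, without advancing time (a new reading comes with each control period).
- robot.capture(name): name is "side" or "top"; returns (picture, depth): 400x640x3 uint8, red, green, blue; 400x640 float32, m along the optical axis (not along the pixel's ray), 0 where there is no reading.
- robot.get_calibration(name): a dict with "fx", "fy", "cx", "cy" (pixels), "world_from_camera" (4x4, takes a point from camera to world coordinates). Camera axes: x right, y down, z forward; pixel columns grow to the right and rows downward; lengths in m; the calibration is good to about 2 mm. A picture is of the moment at which its call begins. get_calibration takes no time and is no camera call.
- robot.close_job(): hands the job in, once; it reports no verdict.
Trained networks look in the newest picture that a camera, given by its name, has taken for a name from the list of things; names that differ only in an ending like _2 or _b are one class to them, and where a whole thing is asked for, a point or a joint stands for the part that bears it (a point fixed in the world has none). Each returns a list of dicts, best first, with "score" (0 to 1); they miss things now and then, are a little off and sometimes report something else, mostly with a low value. They report only what shows in the picture. A call takes as long as a camera call.
- robot.recognise(query, camera): "rect" ([left, top, right, bottom] in pixels, round what is visible of it).
- robot.spot_point(query, camera): "pixel" ([column, row] in pixels: a listed point, or the origin of a listed thing).
The state is a dict: "time": time; "qpos": joint angles; "joint_vel": joint speeds; "effort": joint torques, N m; "ee_pos": TCP position; "ee_rot": TCP orientation; "ft_force": force on the tool from outside, world axes, zero at the start; "torque": the same for the moment, N m; "gripper_width": finger opening in m.
Only numpy, scipy, OpenCV 4.12 (cv2) and the standard library are available. Lean on these libraries where they do the work, as an engineer would, in place of code of your own. Each camera call takes 0.05 s, during which the arm holds its last target.

## Working session

There is one attempt and no reset: what is moved stays moved. The work goes in short steps, Python scripts to look and compute and a tool call to move; the robot and the scene stay as the last step left them, time stands still between calls to the robot, and variables do not carry over. Pictures are saved under pics/ and viewed, and the job is handed in when it is done.

Besides the shell and the picture viewer there is one more tool, called after "Request:" by a JSON object that holds its "name" and its "arguments". apply_moves: Moves the arm, as the interface text tells. Its arguments: {"type":"object","properties":{"deltas":{"type":"array","items":{"type":"array"}},"grip":{"type":"number"},"grip_force":{"type":"number"}},"required":["deltas"]}

```bash
mkdir -p pics; cat > h.py <<'E'
import numpy as np,cv2
from plant import robot
def cap(n,f):
    p,d=robot.capture(n); cv2.imwrite('pics/'+f,p[:,:,::-1]); np.save('/tmp/d_%s.npy'%n,d); return p,d
def w(n,u,v,d):
    c=robot.get_calibration(n); u,v=int(round(u)),int(round(v))
    q=d[max(0,v-1):v+2,max(0,u-1):u+2]; q=q[q>0]
    z=np.median(q) if len(q) else np.nan
    return (c['world_from_camera']@np.array([(u-c['cx'])/c['fx']*z,(v-c['cy'])/c['fy']*z,z,1]))[:3]
E
python3 - <<'E'
from h import *
for n in('side','top'):
    p,d=cap(n,n+'1.png')
    for q in('main_hinge','grip_center','tab_top','jar_center','knife_center','wedge_center','half_wheel_center','cutter'):
        r=robot.spot_point(q,n)
        for x in r[:2]: print(n,q,round(x['score'],2),np.round(x['pixel']),np.round(w(n,*x['pixel'],d),3))
s=robot.observe();print(s['time'],s['ft_force'])
E
```

```text
side main_hinge 0.91 [320. 230.] [ 0.585 -0.128  0.102]
side grip_center 0.75 [289. 183.] [0.606 0.006 0.292]
side tab_top 0.67 [336. 190.] [ 0.573 -0.227  0.158]
side tab_top 0.35 [323. 229.] [ 0.577 -0.125  0.108]
side jar_center 0.96 [400. 247.] [ 0.399 -0.157  0.071]
side knife_center 0.75 [374. 301.] [ 0.435 -0.03   0.012]
side wedge_center 0.58 [273. 264.] [ 0.664 -0.025  0.063]
side wedge_center 0.56 [289. 183.] [0.606 0.006 0.292]
side half_wheel_center 0.66 [254. 232.] [ 0.758 -0.129  0.058]
side cutter 0.96 [319. 258.] [ 0.585 -0.122  0.022]
top main_hinge 0.67 [352. 203.] [ 0.582 -0.144  0.146]
top grip_center 0.84 [284. 178.] [ 0.601 -0.013  0.298]
top tab_top 0.93 [411. 209.] [ 0.568 -0.263  0.159]
top jar_center 0.56 [371. 297.] [ 0.391 -0.187  0.085]
top knife_center 0.8 [301. 277.] [ 0.433 -0.038  0.019]
top wedge_center 0.9 [309. 172.] [ 0.666 -0.055  0.063]
top half_wheel_center 0.55 [364. 130.] [ 0.766 -0.181  0.059]
top half_wheel_center 0.49 [285. 178.] [ 0.601 -0.014  0.297]
top cutter 0.8 [351. 212.] [ 0.569 -0.145  0.107]
top cutter 0.42 [355. 203.] [ 0.58  -0.15   0.155]
0.9 [ 0.08439839  0.60874661 -0.1885142 ]
```

View pics/side1.png

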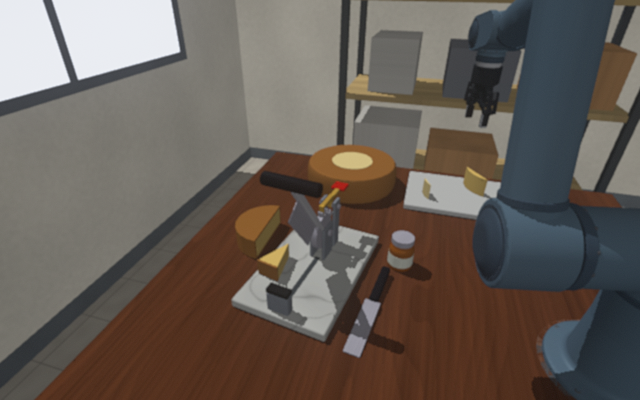

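View pics/top1.png

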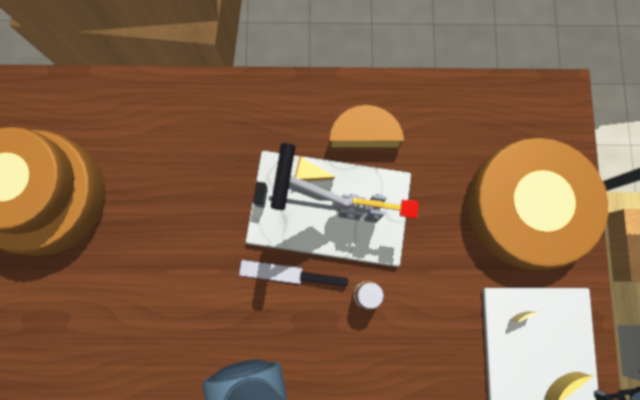

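```bash
python3 - <<'E'
from h import *
p=cv2.imread('pics/top1.png')[:,:,::-1].astype(int);d=np.load('/tmp/d_top.npy')
m=(p[:,:,0]>120)&(p[:,:,1]<80)&(p[:,:,2]<80)
m[:, :380]=0;m[:,450:]=0
v,u=np.nonzero(m&(d>0))
P=np.array([w('top',a,b,d) for a,b in zip(u,v)])
k=(P[:,2]>.152)&(P[:,2]<.17);P=P[k];print(len(P),P.mean(0),P.min(0),P.max(0), cv2.minAreaRect((P[:,:2]*1000).astype(np.float32)))
# handle: z>0.27
v,u=np.nonzero((d>0)); 
P=[]
for a,b in zip(u,v):
    if 240<a<330 and 140<b<220:
        q=w('top',a,b,d)
        if q[2]>.265: P.append(q)
P=np.array(P);print(len(P),P.mean(0),P.min(0),P.max(0), cv2.minAreaRect((P[:,:2]*1000).astype(np.float32)))
o=robot.observe();print(o['time'],o['ee_pos'],o['ee_rot'],robot.grip_depth)
E
```

```text
Traceback (most recent call last):
  File "h.py", line 6, in w
    c=robot.get_calibration(n); u,v=int(round(u)),int(round(v))
ValueError: time passes only in moves, steps and waits
```

The side view shows the arm raised, with the handle at about (290,183) and the red tab at (340,187). In the top view the tab is at (409,209), the handle runs from (287,147) to (279,207), and a big cheese wheel stands at (540,203). My script called get_calibration too often, so I'll cache it.

```bash
cat > h.py <<'E'
import numpy as np,cv2
from plant import robot
C={n:robot.get_calibration(n) for n in('side','top')}
def cap(n,f):
    p,d=robot.capture(n); cv2.imwrite('pics/'+f,p[:,:,::-1]); np.save('/tmp/d_%s.npy'%n,d); return p,d
def cloud(n,d):
    c=C[n];v,u=np.mgrid[:400,:640]
    q=np.stack([(u-c['cx'])/c['fx']*d,(v-c['cy'])/c['fy']*d,d,np.ones_like(d)],-1)
    P=(q@c['world_from_camera'].T)[...,:3]; P[d<=0]=np.nan; return P
E
python3 - <<'E'
from h import *
p=cv2.imread('pics/top1.png')[:,:,::-1].astype(int);d=np.load('/tmp/d_top.npy');W=cloud('top',d)
def rep(m):
    P=W[m];print(len(P),P.mean(0).round(4),P.min(0).round(3),P.max(0).round(3), cv2.minAreaRect((P[:,:2]*1000).astype(np.float32)))
m=(p[:,:,0]>120)&(p[:,:,1]<80)&(p[:,:,2]<80); m[:,:380]=0;m[:,450:]=0
rep(m&(W[...,2]>.15)&(W[...,2]<.17))
b=np.zeros_like(m);b[135:220,260:305]=1
rep(b&(W[...,2]>.275))
b[:]=0;b[120:300,465:615]=1
rep(b&(W[...,2]>.05))
b[:]=0;b[270:330,350:390]=1
rep(b&(W[...,2]>.06))
b[:]=0;b[140:280,235:420]=1
rep(b&(abs(W[...,2]-.022)<.006))
o=robot.observe();print(o['time'],o['ee_pos'],o['ee_rot'],robot.grip_depth)
E
```

```text
265 [ 0.569  -0.2599  0.1597] [ 0.551 -0.278  0.155] [ 0.587 -0.242  0.165] ((570.1495361328125, -259.9036560058594), (33.67720031738281, 35.84205627441406), 78.91555786132812)
1054 [ 0.6052 -0.0097  0.2955] [ 0.547 -0.03   0.276] [0.668 0.012 0.303] ((606.8362426757812, -10.573022842407227), (30.556007385253906, 119.55870056152344), 81.3524398803711)
14079 [ 0.5944 -0.5613  0.0851] [ 0.451 -0.715  0.05 ] [ 0.746 -0.421  0.094] ((598.78466796875, -567.3275756835938), (292.9234619140625, 294.14349365234375), 83.4791259765625)
522 [ 0.3954 -0.1841  0.0845] [ 0.367 -0.211  0.06 ] [ 0.422 -0.158  0.092] ((395.0772399902344, -184.70755004882812), (51.87208938598633, 51.58080291748047), 44.31460189819336)
10982 [ 0.5764 -0.1081  0.0226] [ 0.429 -0.292  0.016] [0.745 0.089 0.028] ((586.790283203125, -101.55548095703125), (316.2010803222656, 380.9827880859375), 0.027608809992671013)
0.9 [ 0.24340146 -0.60273721  0.23133367] [[ 9.27262986e-01  3.74410676e-01  1.74609795e-05]
 [ 3.74410677e-01 -9.27262984e-01 -6.66433561e-05]
 [-8.76106411e-06  6.83334945e-05 -9.99999998e-01]] 0.0187
```

Request:
{"name": "apply_moves", "arguments": {"deltas": [[[0.03, 0.03, 0.005], [0, 0, 0]], [[0.033, 0.034, 0], [0, 0, 0]], [[0.033, 0.034, 0], [0, 0, 0]], [[0.033, 0.034, 0], [0, 0, 0]], [[0.033, 0.034, 0], [0, 0, 0]], [[0.033, 0.034, 0], [0, 0, 0]], [[0.033, 0.034, 0], [0, 0, 0]], [[0.033, 0.034, 0], [0, 0, 0]], [[0.033, 0.034, 0], [0, 0, 0]], [[0.025, 0.025, 0], [0, 0, 0]]], "grip": 1, "grip_force": 40}}

```text
time: 2.15
ee_pos: [0.5694, -0.2667, 0.2378]
ee_rot: [[0.929, 0.369, 0.002], [0.369, -0.929, -0.003], [0.001, 0.004, -1.0]]
ft_force: [0.5, 0.1, -0.1]
gripper_width: -0.0
```

Request:
{"name": "apply_moves", "arguments": {"deltas": [[[0, 0.002, -0.03], [0, 0, 0]], [[0, 0.001, -0.03], [0, 0, 0]], [[0, 0, -0.01], [0, 0, 0]], [[0, 0, 0], [0, 0, 0]]]}}

```text
time: 2.65
ee_pos: [0.572, -0.2613, 0.1678]
ee_rot: [[0.928, 0.374, 0.005], [0.374, -0.928, -0.005], [0.003, 0.007, -1.0]]
ft_force: [0.1, 0.2, 0.1]
gripper_width: 0.0001
```

```bash
python3 - <<'E'
from h import *
p,d=cap('side','side2.png');cv2.imwrite('pics/side2c.png',cv2.resize(p[100:300,220:440,::-1],None,fx=3,fy=3)[:600])
E
```

```text
(no output)
```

View pics/side2c.png

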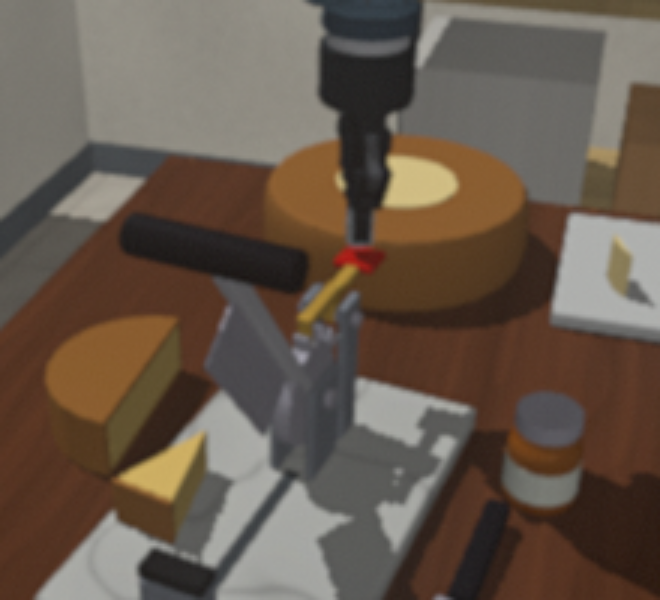

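The closed fingers stand just above the red tab (crop 360,255) and are centred on it. Pressing down next.

Request:
{"name": "apply_moves", "arguments": {"deltas": [[[0, -0.002, -0.01], [0, 0, 0]], [[0, -0.001, -0.006], [0, 0, 0]], [[0, -0.001, -0.006], [0, 0, 0]], [[0, -0.001, -0.006], [0, 0, 0]], [[0, -0.001, -0.005], [0, 0, 0]], [[0, 0, 0], [0, 0, 0]], [[0, 0, 0], [0, 0, 0]]]}}

```text
time: 3.58
ee_pos: [0.5736, -0.2698, 0.137]
ee_rot: [[0.928, 0.373, 0.011], [0.373, -0.928, -0.009], [0.007, 0.012, -1.0]]
ft_force: [-0.2, -0.1, 0.7]
gripper_width: 0.0003
```

Request:
{"name": "apply_moves", "arguments": {"deltas": [[[0, 0, -0.003], [0, 0, 0]], [[0, 0, 0], [0, 0, 0]]]}}

```text
time: 3.82
ee_pos: [0.5737, -0.2698, 0.1341]
ee_rot: [[0.928, 0.373, 0.011], [0.373, -0.928, -0.009], [0.007, 0.013, -1.0]]
ft_force: [-0.7, 1.2, -0.0]
gripper_width: -0.0001
```

Request:
{"name": "apply_moves", "arguments": {"deltas": [[[0, 0, 0.04], [0, 0, 0]], [[0, 0, 0.05], [0, 0, 0]], [[0, 0, 0.05], [0, 0, 0]], [[0, 0, 0.05], [0, 0, 0]], [[-0.02, -0.02, 0.03], [0, 0, 0]], [[-0.04, -0.04, 0], [0, 0, 0]], [[-0.04, -0.04, 0], [0, 0, 0]]]}}

```text
time: 4.7
ee_pos: [0.4713, -0.3676, 0.3588]
ee_rot: [[0.925, 0.38, 0.009], [0.38, -0.925, -0.008], [0.006, 0.011, -1.0]]
ft_force: [0.4, -0.9, 0.5]
gripper_width: 0.0
```

```bash
python3 - <<'E'
from h import *
p,d=cap('side','side3.png');cv2.imwrite('pics/side3c.png',cv2.resize(p[100:300,220:440,::-1],None,fx=3,fy=3)[:600])
p,d=cap('top','top3.png');W=cloud('top',d);p=p.astype(int)
m=(p[:,:,0]>110)&(p[:,:,1]<80)&(p[:,:,2]<80); m[:,:380]=0;m[:,450:]=0;m[:190]=0;m[230:]=0
P=W[m&np.isfinite(W[...,2])&(W[...,2]>.1)];print(len(P),P.mean(0),P.min(0),P.max(0))
A=np.c_[P[:,:2]-P[:,:2].mean(0),np.ones(len(P))];print(np.linalg.lstsq(A,P[:,2],rcond=None)[0])
b=np.zeros_like(m);b[135:220,260:305]=1
P=W[b&(W[...,2]>.275)];print(P.mean(0),P.max(0),cv2.minAreaRect((P[:,:2]*1000).astype(np.float32)))
print(robot.spot_point('grip_center','top')[:1])
E
```

```text
222 [ 0.56866913 -0.26241192  0.13418698] [ 0.55070524 -0.27863699  0.12460986] [ 0.58715941 -0.24540874  0.14326723]
[0.06391452 0.40907785 0.13418698]
[ 0.60507951 -0.0096254   0.29546195] [0.66787758 0.01188593 0.30223422] ((606.7999877929688, -10.768501281738281), (30.705625534057617, 119.98546600341797), 81.55567169189453)
[{'pixel': [283.3, 175.6], 'score': 0.7}]
```

View pics/side3c.png

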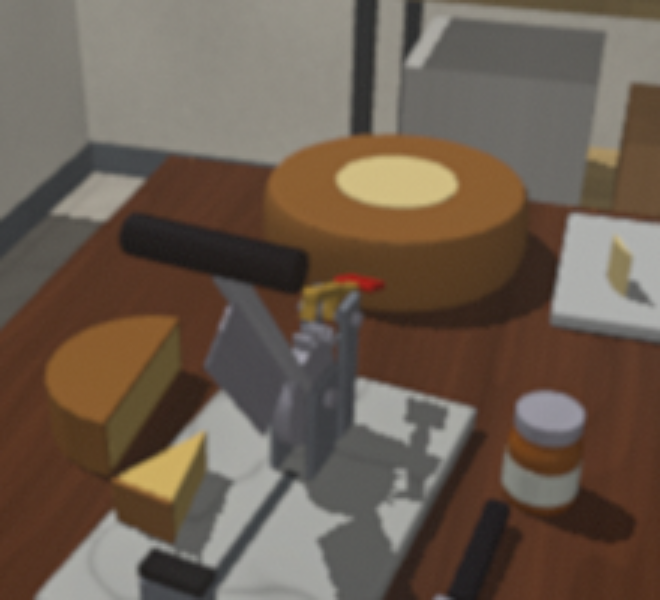

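The tab is down about 25 mm with a slope of about 0.39 rad, so the pawl is free. The arm hasn't moved. Next I'll go above the handle, whose centre is at (0.607, -0.010, 0.286).

Request:
{"name": "apply_moves", "arguments": {"deltas": [[[0.017, 0.044, 0], [0, 0, 0]], [[0.017, 0.044, 0], [0, 0, 0]], [[0.017, 0.044, 0], [0, 0, 0]], [[0.017, 0.044, 0], [0, 0, 0]], [[0.017, 0.044, 0], [0, 0, 0]], [[0.017, 0.044, 0], [0, 0, 0]], [[0.017, 0.044, 0], [0, 0, 0]], [[0.015, 0.044, 0], [0, 0, 0]], [[0, 0, 0], [0, 0, 0]]]}}

```text
time: 5.98
ee_pos: [0.6091, 0.0042, 0.3545]
ee_rot: [[0.924, 0.383, 0.007], [0.383, -0.924, -0.002], [0.006, 0.004, -1.0]]
ft_force: [0.0, -0.6, 0.2]
gripper_width: -0.0
```

Request:
{"name": "apply_moves", "arguments": {"deltas": [[[-0.002, -0.015, -0.02], [0, 0, 0]], [[0, -0.002, -0.02], [0, 0, 0]], [[0, 0, -0.01], [0, 0, 0]], [[0, 0, 0], [0, 0, 0]]]}}

```text
time: 6.48
ee_pos: [0.6057, -0.0152, 0.2989]
ee_rot: [[0.924, 0.381, 0.004], [0.381, -0.924, -0.001], [0.003, 0.003, -1.0]]
ft_force: [0.0, -0.3, 0.0]
gripper_width: -0.0002
```

Request:
{"name": "apply_moves", "arguments": {"deltas": [[[0.001, 0.008, -0.008], [0, 0, 0]], [[0.001, 0.008, -0.007], [0, 0, 0]], [[0.001, 0.008, -0.007], [0, 0, 0]], [[0.001, 0.007, -0.008], [0, 0, 0]]]}}

```text
time: 6.98
ee_pos: [0.6112, 0.0163, 0.2737]
ee_rot: [[0.925, 0.379, 0.011], [0.379, -0.925, -0.002], [0.009, 0.006, -1.0]]
ft_force: [-3.1, 2.1, 7.3]
gripper_width: -0.0
```

Request:
{"name": "apply_moves", "arguments": {"deltas": [[[0.001, 0.007, -0.008], [0, 0, 0]], [[0.001, 0.007, -0.008], [0, 0, 0]], [[0.001, 0.006, -0.008], [0, 0, 0]], [[0.001, 0.006, -0.009], [0, 0, 0]], [[0.001, 0.006, -0.009], [0, 0, 0]], [[0.001, 0.005, -0.009], [0, 0, 0]]]}}

```text
time: 7.72
ee_pos: [0.6177, 0.0594, 0.2212]
ee_rot: [[0.925, 0.381, 0.012], [0.381, -0.925, 0.004], [0.013, 0.001, -1.0]]
ft_force: [-1.3, 3.8, 4.0]
gripper_width: -0.0001
```

```bash
python3 - <<'E'
from h import *
p,d=cap('side','side4.png');cv2.imwrite('pics/side4c.png',cv2.resize(p[100:300,220:440,::-1],None,fx=3,fy=3)[:600])
E
```

```text
(no output)
```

View pics/side4c.png

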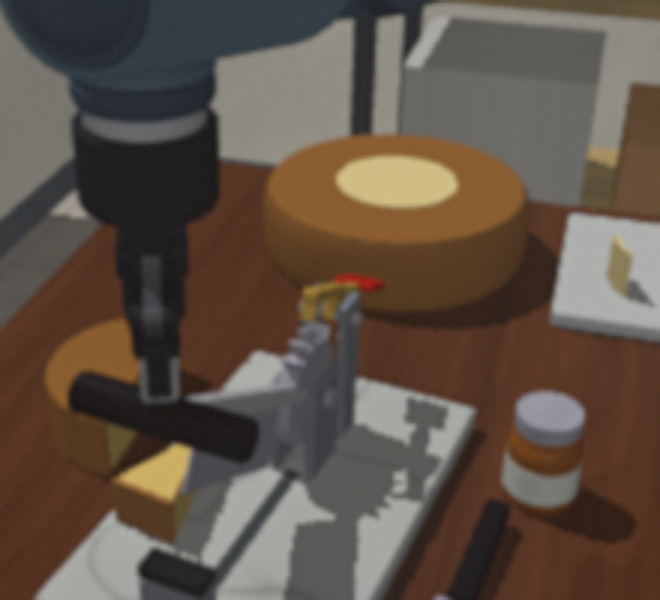

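The arm follows the fingers down, with the fingertips on the handle (crop 160,400). The pawl still lies free.

Request:
{"name": "apply_moves", "arguments": {"deltas": [[[0.001, 0.005, -0.01], [0, 0, 0]], [[0.001, 0.004, -0.01], [0, 0, 0]], [[0.001, 0.004, -0.01], [0, 0, 0]], [[0, 0.003, -0.01], [0, 0, 0]], [[0, 0.003, -0.01], [0, 0, 0]], [[0, 0.003, -0.01], [0, 0, 0]], [[0, 0.002, -0.01], [0, 0, 0]], [[0, 0.002, -0.01], [0, 0, 0]]]}}

```text
time: 8.78
ee_pos: [0.6222, 0.0869, 0.1351]
ee_rot: [[0.925, 0.381, 0.016], [0.381, -0.925, 0.004], [0.016, 0.002, -1.0]]
ft_force: [1.6, 1.0, 2.3]
gripper_width: 0.0003
```

Request:
{"name": "apply_moves", "arguments": {"deltas": [[[0, 0.001, -0.008], [0, 0, 0]], [[0, 0, -0.008], [0, 0, 0]], [[0, 0, -0.007], [0, 0, 0]], [[0, 0, -0.004], [0, 0, 0]], [[0, 0, -0.002], [0, 0, 0]]]}}

```text
time: 9.4
ee_pos: [0.6214, 0.0878, 0.1037]
ee_rot: [[0.925, 0.381, 0.013], [0.381, -0.925, 0.004], [0.013, 0.002, -1.0]]
ft_force: [-5.1, 0.9, 14.1]
gripper_width: -0.0001
```

Request:
{"name": "apply_moves", "arguments": {"deltas": [[[0, 0, -0.001], [0, 0, 0]], [[0, 0, 0], [0, 0, 0]]]}}

```text
time: 9.65
ee_pos: [0.6213, 0.0877, 0.104]
ee_rot: [[0.925, 0.381, 0.012], [0.381, -0.925, 0.003], [0.012, 0.002, -1.0]]
ft_force: [-0.0, 1.1, 0.5]
gripper_width: -0.0001
```

Request:
{"name": "apply_moves", "arguments": {"deltas": [[[0, 0, 0.01], [0, 0, 0]], [[0, 0, 0.04], [0, 0, 0]], [[0, 0, 0.05], [0, 0, 0]], [[0, 0, 0.05], [0, 0, 0]], [[0, 0, 0.05], [0, 0, 0]], [[-0.04, 0.03, 0.02], [0, 0, 0]], [[-0.04, 0.03, 0], [0, 0, 0]], [[-0.04, 0.03, 0], [0, 0, 0]], [[0, 0.04, 0], [0, 0, 0]], [[0, 0.04, 0], [0, 0, 0]], [[0, 0, 0], [0, 0, 0]]]}}

```text
time: 11.02
ee_pos: [0.4931, 0.2586, 0.333]
ee_rot: [[0.926, 0.377, 0.012], [0.377, -0.926, -0.0], [0.011, 0.005, -1.0]]
ft_force: [-0.4, -0.7, -0.1]
gripper_width: -0.0002
```

```bash
python3 - <<'E'
from h import *
p,d=cap('side','side5.png');cv2.imwrite('pics/side5c.png',cv2.resize(p[100:300,220:440,::-1],None,fx=3,fy=3)[:600])
p,d=cap('top','top5.png');W=cloud('top',d);p=p.astype(int)
m=(p[:,:,0]>110)&(p[:,:,1]<80)&(p[:,:,2]<80); m[:,:380]=0;m[:,450:]=0;m[:190]=0;m[230:]=0
P=W[m&np.isfinite(W[...,2])&(W[...,2]>.1)];print(len(P),P.mean(0))
A=np.c_[P[:,:2]-P[:,:2].mean(0),np.ones(len(P))];print(np.linalg.lstsq(A,P[:,2],rcond=None)[0])
X=W[...,0];Y=W[...,1];Z=W[...,2]
P=W[(np.hypot(X-.62,Y-.088)<.08)&(Z>.07)&(Z<.2)];print('handle',len(P),P.mean(0),P.max(0),np.percentile(P[:,2],95))
W0=W
for q in('grip_center','jar_center','knife_center','wedge_center','half_wheel_center'):
    for x in robot.spot_point(q,'top')[:1]:
        u,v=np.round(x['pixel']).astype(int);print(q,x,W[v,u].round(3))
o=robot.observe();print(o['time'],o['ft_force'])
E
```

```text
224 [ 0.56860953 -0.26232047  0.134428  ]
[0.08436151 0.40780294 0.134428  ]
handle 1094 [0.61825837 0.07398592 0.0970793 ] [0.6814762  0.11031867 0.10835612] 0.1053859169413254
grip_center {'pixel': [241.6, 189.6], 'score': 0.71} [0.616 0.088 0.104]
jar_center {'pixel': [370.7, 297.1], 'score': 0.9} [ 0.391 -0.187  0.085]
knife_center {'pixel': [298.6, 273.2], 'score': 0.93} [ 0.442 -0.033  0.011]
wedge_center {'pixel': [311.1, 173.7], 'score': 0.63} [ 0.661 -0.059  0.064]
half_wheel_center {'pixel': [367.1, 130.0], 'score': 0.77} [ 0.767 -0.187  0.058]
11.375 [ 0.24172963  0.41739505 -0.04612476]
```

View pics/side5c.png

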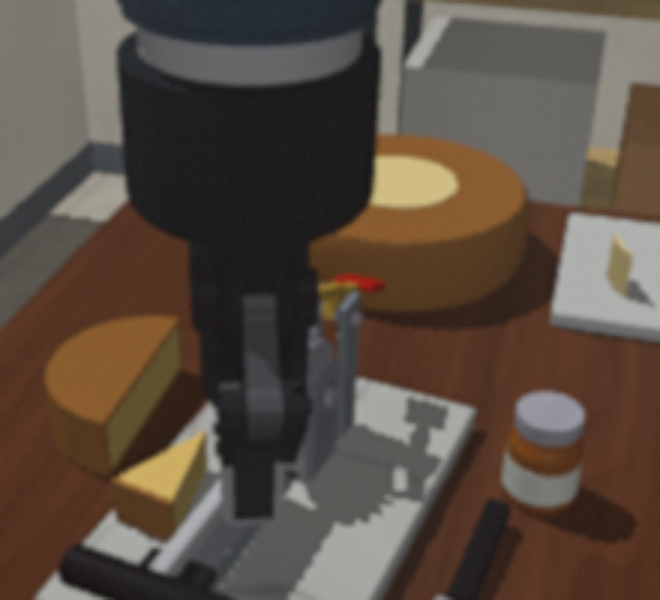

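View pics/top5.png

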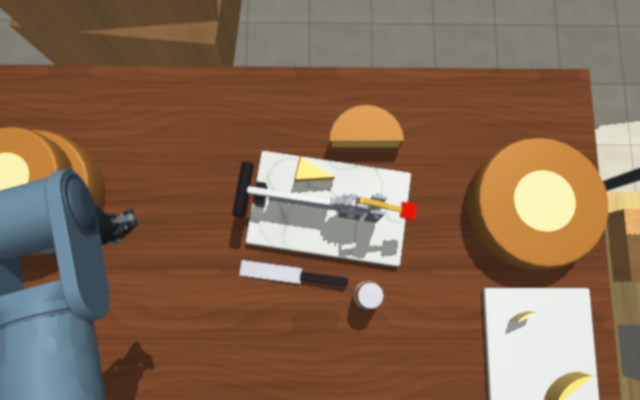

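The arm lies on its rest and the handle's top is at about 0.105 m, against 0.104 m expected. The pawl slope is still about 0.39 rad, and the bystanders look unmoved. In the top view the robot overlaps the cheese stack on the left, so I'll check that clearance before handing in.

```bash
python3 - <<'E'
from h import *
d=np.load('/tmp/d_top.npy');W=cloud('top',d)
a=cv2.imread('pics/top3.png').astype(int);b=cv2.imread('pics/top5.png').astype(int)
for u,v in[(10,180),(50,150),(90,190),(20,215),(80,210),(70,250),(120,220),(40,210),(90,300)]: print(u,v,W[v,u].round(3))
print(robot.observe()['qpos'])
E
```

```text
10 180 [0.623 0.546 0.165]
50 150 [0.686 0.472 0.164]
90 190 [0.618 0.421 0.085]
20 215 [0.488 0.247 0.625]
80 210 [0.496 0.192 0.607]
70 250 [0.451 0.188 0.632]
120 220 [0.507 0.214 0.438]
40 210 [0.493 0.227 0.624]
90 300 [0.399 0.172 0.611]
[ 0.27611176 -0.04889611  1.68956112 -0.00348295  1.48983448  1.46498103]
```

The robot is at z of about 0.6, far above the stack at 0.165, so it touches nothing.

```bash
python3 - <<'E'
from plant import robot
print(robot.close_job())
E
```

```text
the job is handed in; nothing more can be done
None
```

I pressed the red tab down with the closed fingertips until the pawl was free. Then I pushed the handle along its arc until the arm lay on its rest, lifted the hand clear and handed the job in at about 11.4 s. The hand-in gives no verdict.

What the last checks showed:
- **Pawl:** the tab is about 25 mm lower, with a slope of about 0.39 rad, and it was unchanged after the arm came down.
- **Arm:** the handle's top is at about 0.105 m, against 0.104 m expected when home. The downward push rose to about 14 N as it reached the rest.
- **Bystanders:** the jar reads the same as at the start. The half wheel, wedge and knife read within about 10 mm of where they were. That is about the scatter of the detections, and the pictures show no movement.
- **Robot:** the wrist force was about zero, and the robot stood well clear of everything.

My first measuring script stopped with an error because it called `get_calibration` too often. I fixed that before moving the arm. No other check failed.

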